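# Latch the battery pack into its charging dock

## Robot

A 7-joint arm with a two-finger parallel gripper is mounted at the origin on the work surface. World frame = base frame: x ahead of the robot, y to its left, z up, the work surface at z = 0. Lengths are in m, angles in degrees, forces in N, time in s.
With the tool pointing down it reaches from about 0.35 to 0.775 m from the base axis. Payload 3.1 kg.
Tool frame: the origin (TCP) lies on the centre line of the jaws, within the pads' length; the fingertips stand 17 mm ahead of it and the grasp point (between the pads) lies 2 mm behind it (robot.tip_reach is the distance from the TCP to the fingertips, in m); z points along the fingers, y is the line along which they close (so a half turn about z gives the same grasp; the last joint's range is limited). The gripper opens to 85 mm and grips with 20 to 120 N. Pads are 22 mm wide; open, the fingers measure 114 mm over their backs; the gripper's body (76 mm by 85 mm) begins 54 mm behind the grasp point. The pads swing forward as they close: fully open they stand 13 mm farther back than shut.
Start: joints at [-68.05, 17.813, 0.802, 86.603, -0.252, 75.585, -1.558], TCP at [0.227, 0.501, 0.248] pointing down, gripper open.
Joint ranges: [-154.91, 154.91], [-16.99, 109.72], [-72.82, 74.43], [7.12, 147.25], [-82.49, 262.49], [11.32, 116.49], [-174.64, 174.64]. Speed limits (degrees/s): [159.86, 159.86, 180, 180, 180, 180, 180].

## Interface

Orientations are given as [roll, pitch, yaw] about the fixed x, y, z axes, in that order (R = Rz(yaw) Ry(pitch) Rx(roll)).
In Python, from station import robot, fingers, vision, workorder, recognise gives the robot as it stands. Calls block until the motion is done:
- robot.move_to(position, orientation): joint-space move of the TCP to a pose.
- robot.line_to(position, orientation=None, velocity=0.15, f_stop=None): straight line of the TCP; orientation=None keeps the orientation; velocity is the mean speed in m/s. With f_stop (N) it stops when the force on the tool has changed by that much, and returns True; else False.
- robot.move_j(angles): joint-space move.
- fingers.gripper_to(opening, force=None): opening from 0.0 (shut) to 1.0 (fully open); force is the grip in N (None keeps the last); returns when the fingers have stopped.
- robot.pause(seconds).
- robot.inverse_kinematics(position, orientation): joint angles nearest the present ones, or None.
- vision.grab_frame(name): name is "side" or "top"; returns the picture (384x512x3 uint8, red, green, blue); there is no depth.
- vision.calibration(name): a dict with "mtx" (3x3 intrinsics, pixels), "extrinsics" (4x4, takes a point from world to camera coordinates). Camera axes: x right, y up, looking along -z (the intrinsics and any distortion apply to the point x, -y, -z); pixel columns grow to the right and rows downward; lengths in m; the calibration is good to about 2 mm. A picture is of the moment at which its call begins. calibration takes no time and is no camera call.
A pose or a line that the arm cannot do raises robot.PlanningError and nothing moves.
- workorder.close_job(): hands the job in; it is judged then, once.
Trained networks look in the newest picture that a camera, given by its name, has taken for a name from the list of things; names that differ only in an ending like _2 or _b are one class to them, and where a whole thing is asked for, a point or a joint stands for the part that bears it (a point fixed in the world has none). Each returns a list of dicts, best first, with "p" (0 to 1); they miss things now and then, are a little off and sometimes report something else, mostly with a low value. They report only what shows in the picture. A call takes as long as a camera call.
- recognise(label, camera): "rect" ([centre column, centre row, width, height] in pixels, round what is visible of it).
Readings, each from a call of its own:
- robot.current_time_s(): time.
- robot.current_joint_positions(): joint angles.
- robot.current_dq(): joint speeds.
- robot.current_joint_torque(): joint torques, N m.
- robot.current_tool_pos(): TCP position.
- robot.current_eef_rot(): TCP orientation.
- robot.current_contact_force(): force on the tool from outside, world axes, zero at the start.
- robot.current_torque(): the same for the moment, N m.
- robot.current_finger_gap(): opening from 0.0 (shut) to 1.0 (fully open).
- robot.current_gripper_force(): force on a finger pad.
Only numpy, scipy, OpenCV 4.12 (cv2) and the standard library are available. Lean on these libraries where they do the work, as an engineer would, in place of code of your own. Each camera call takes 0.05 s, during which the arm holds its last target. There are 200 camera calls.

## Task

Push the orange battery pack along its dock until its brass contact shoe meets the grey charger head, flip the wire loop over onto the pack so that its crossbar drops behind the keeper hook, then press the red-tipped lever over and fully down flat so that it locks over centre and draws the pack tight against the head. Leave it latched, and do not disturb the jar, phone, circuit board and meter around the dock.

Things in the scene. Friction and masses are not known exactly. Their poses are not given: they have to be found in the camera images.
- dock: Charging dock fixed to the table; origin on the table. Local +x is the way the pack is pushed home, z up. Black base plate 365 x 150 x 12 mm (x -210 to 155), grey charger head (x 36 to 150, 124 wide, top at height 60) and two side rails beside the pack (inner faces y = +-61, tops at height 28). The draw latch stands on the head, symmetric about y = 0, and moves in the local x-z plane.
- slide (a joint): Position (m) of the orange battery pack, 150 x 110 mm, top at height 60, by the brass contact shoe on its front: 0 = shoe just touching the head (the pack's rear face then at dock x = -122 mm), positive = out towards -x (starts 0.035 to 0.070). Slides at about 2 N, stays where left. Behind the shoe is a stiff spring, 12 N per mm: the shut latch draws the pack some 4 mm further.
- pack_rear (a point): Centre of the pack's flat, upright rear (-x) end face, 37 mm above the table (the face spans heights 14 to 60 mm); push here towards dock +x.
- keeper (a point): Foot of the keeper on the pack's top (height 60 mm), at the rear (-x) face of its steel post; axes as the dock's. Post 36 mm wide in y; its lip, 12 to 17 mm above the pack, overhangs 6 mm towards -x. The hooked crossbar lies on the pack on the -x side of the post, under the lip: its centre 4 to 8 mm above this point and, pulled tight, 4 mm behind it.
- pivot (a point): Lever pivot on the head, at dock x = 75, y = 0, 78 mm above the table; its axis is along dock y.
- lever (a joint): Angle (rad) of the steel latch lever with red tip: 0 = shut, flat, pointing to dock +x; pi/2 = up; to 2.5 = leaning towards the pack. 80 mm from pivot to tip, 40 wide, 6 thick (tip 44, 10). Starts 1.75 to 2.3, stays where left (friction 0.13 N m). With the loop hooked it stiffens over the last 0.7 rad (some 4 N at the tip) and passes centre at about 0.25.
- lever_tip (a point): Middle of the lever's free end, 80 mm from the pivot.
- loop (a joint): Angle (rad) of the wire loop, a U of 8 mm rod hinged to the lever 22 mm from the pivot: legs at y = +-50 mm, 78.5 long to the crossbar's centre. Its elevation from dock +x, turning up and over to -x, is lever + pi - loop. It starts thrown back over the head, against its stop at 4.64 (elevation = lever - 1.5), swings freely, and falls onto the pack by itself once pushed past upright.
- loop_bar (a point): Centre of the loop's crossbar (rod 8 mm thick, 100 mm long along dock y).
- jar: Red jar with lid, 72 mm across, 85 tall, loose beside the dock; origin at its foot.
- phone: Teal phone lying flat, 145 x 74 x 11 mm, loose beside the dock; origin under its centre.
- board: Blue circuit board, 75 x 55 mm, 16 tall, loose beside the dock; origin under its centre.
- meter: Yellow multimeter lying flat, 135 x 70 x 38 mm, loose beside the dock; origin under its centre.

How it is judged:
By the outcome, as a careful person would: the job done as asked, in the order asked, and still so for the second after the job is handed in, with the robot touching nothing.
It also fails if it takes over 56 s, if anything falls off the work surface, if the arm or the gripper's body presses on something with over 40 N, if the wrist force passes 120 N, or if a joint passes its speed limit or range.

## Working session

There is one attempt and no reset: what is moved stays moved. The work goes in short steps, each a Python script; the robot and the scene stay as the last script left them, time stands still between calls to the robot, and variables do not carry over. Pictures are saved under pics/ and viewed, at most 10 in all, crops included, and the job is handed in when it is done.

```bash
mkdir -p pics; ls; python3 - <<'E'
from station import robot, fingers, vision, workorder, recognise
import cv2,numpy as np
for c in("top","side"):
    im=vision.grab_frame(c); cv2.imwrite(f"pics/{c}0.png",im[:,:,::-1])
    k=vision.calibration(c); print(c,np.round(k["mtx"],1).tolist(),np.round(k["extrinsics"],3).tolist(),k.keys())
    for n in("dock","slide","pack_rear","keeper","pivot","lever_tip","loop_bar","jar","phone","board","meter"):
        r=recognise(n,c); print(n,[(np.round(d["rect"],0).tolist(),round(d["p"],2)) for d in r[:2]])
print(robot.current_time_s())
E
```

```text
pics
top [[374.7, 0.0, 247.9], [0.0, 374.7, 191.4], [0.0, 0.0, 1.0]] [[0.012, -1.0, -0.016, 0.017], [0.997, 0.011, 0.081, -0.589], [-0.081, -0.017, 0.997, -0.764], [0.0, 0.0, 0.0, 1.0]] dict_keys(['mtx', 'extrinsics'])
dock [([246.0, 218.0, 191.0, 129.0], 0.93), ([164.0, 174.0, 42.0, 36.0], 0.74)]
slide [([278.0, 204.0, 94.0, 75.0], 0.56)]
pack_rear [([275.0, 205.0, 94.0, 81.0], 0.87)]
keeper [([275.0, 204.0, 88.0, 81.0], 0.63)]
pivot [([245.0, 214.0, 194.0, 133.0], 0.63)]
lever_tip [([181.0, 245.0, 59.0, 71.0], 0.98), ([163.0, 176.0, 42.0, 37.0], 0.22)]
loop_bar [([181.0, 247.0, 63.0, 74.0], 0.9)]
jar [([163.0, 176.0, 44.0, 36.0], 0.85), ([277.0, 204.0, 86.0, 79.0], 0.58)]
phone [([286.0, 276.0, 72.0, 53.0], 0.91), ([246.0, 219.0, 188.0, 135.0], 0.71)]
board [([223.0, 297.0, 40.0, 32.0], 0.89), ([181.0, 247.0, 65.0, 72.0], 0.34)]
meter [([246.0, 145.0, 66.0, 46.0], 0.67)]
side [[357.8, 0.0, 255.8], [0.0, 357.8, 193.4], [0.0, 0.0, 1.0]] [[0.906, -0.422, 0.02, -0.508], [0.188, 0.446, 0.875, -0.201], [-0.379, -0.789, 0.483, -0.509], [0.0, 0.0, 0.0, 1.0]] dict_keys(['mtx', 'extrinsics'])
dock [([246.0, 230.0, 182.0, 152.0], 0.75)]
slide [([266.0, 238.0, 98.0, 70.0], 0.71)]
pack_rear [([265.0, 236.0, 103.0, 72.0], 0.96), ([266.0, 238.0, 96.0, 70.0], 0.46)]
keeper [([264.0, 238.0, 99.0, 65.0], 0.56)]
pivot [([249.0, 227.0, 183.0, 151.0], 0.95), ([265.0, 235.0, 102.0, 70.0], 0.73)]
lever_tip [([194.0, 172.0, 63.0, 44.0], 0.88)]
loop_bar [([191.0, 170.0, 54.0, 42.0], 0.81), ([248.0, 227.0, 184.0, 150.0], 0.35)]
jar [([245.0, 180.0, 30.0, 44.0], 0.87)]
phone [([194.0, 282.0, 80.0, 70.0], 0.62)]
board [([151.0, 243.0, 45.0, 32.0], 0.87)]
meter [([307.0, 214.0, 67.0, 48.0], 0.87)]
1.2
```

View pics/top0.png

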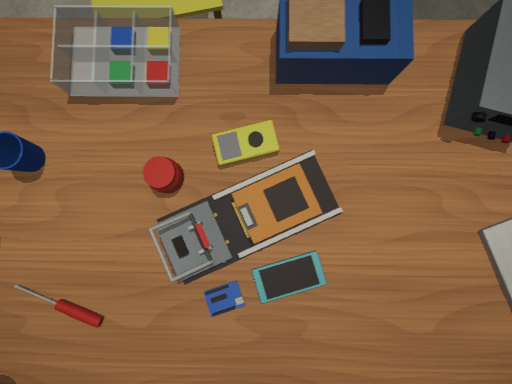

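View pics/side0.png

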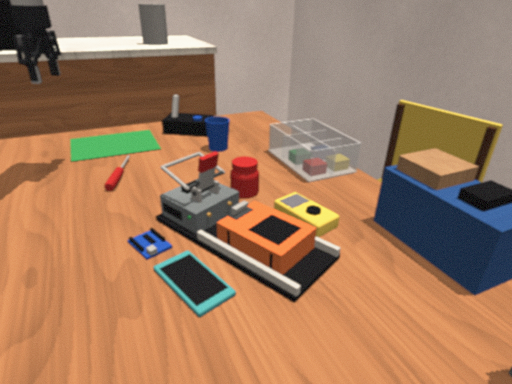

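The top view shows the dock running from the head at about (190,245) to its open end at about (328,182). The pack is at (277,203), the jar at (163,175), the meter at (245,143), the phone at (288,277) and the board at (224,298). I'll enlarge both views for keypoints.

```bash
python3 - <<'E'
import cv2
t=cv2.imread("pics/top0.png")[135:295,140:350]; cv2.imwrite("pics/tc.png",cv2.resize(t,None,fx=3.75,fy=3.75,interpolation=cv2.INTER_CUBIC))
t=cv2.imread("pics/side0.png")[140:295,150:345]; cv2.imwrite("pics/sc.png",cv2.resize(t,None,fx=3.75,fy=3.75,interpolation=cv2.INTER_CUBIC))
E
```

```text
(no output)
```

View pics/tc.png

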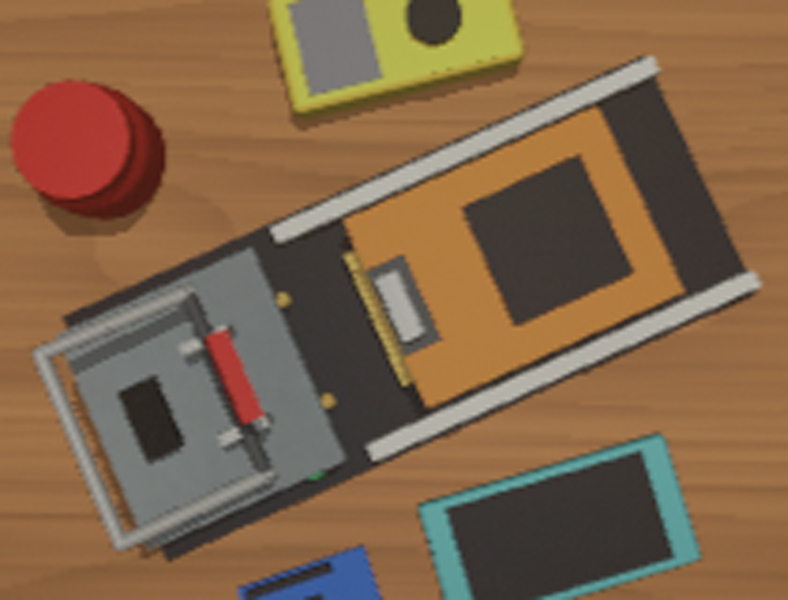

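View pics/sc.png

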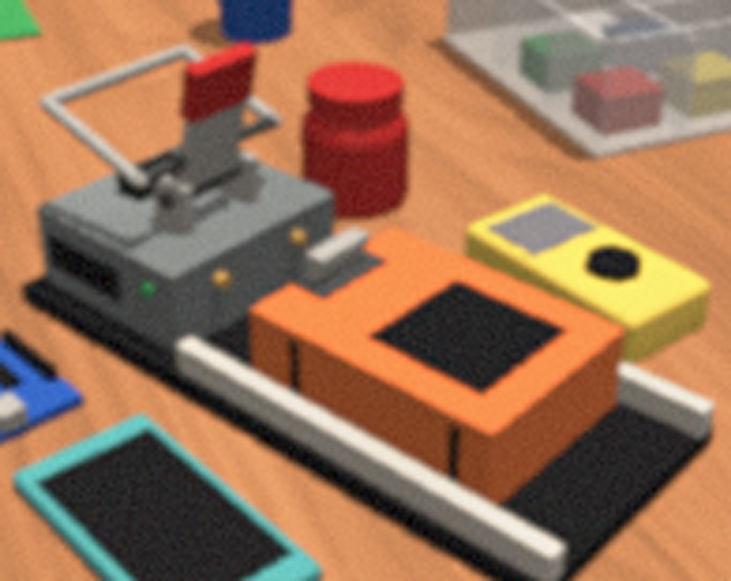

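The crops give corner pixels for the head, pack, base and loop, plus the red tip at (235,378) in the top crop and (220,60) in the side crop. Next I'll fit the dock pose, slide, lever and loop together.

```bash
cat > geo.py <<'E'
import numpy as np
from station import robot, fingers, vision, workorder, recognise
def proj(c,P):
    k=vision.calibration(c); E=np.array(k["extrinsics"]); p=E[:3,:3]@P+E[:3,3]
    q=np.array(k["mtx"])@np.array([p[0],-p[1],-p[2]]); return q[:2]/q[2]
def w(d,P):  # dock mm (x,y,z) -> world m
    c,s=np.cos(d[2]),np.sin(d[2]); P=np.array(P,float)/1000
    return np.array([d[0]+c*P[0]-s*P[1],d[1]+s*P[0]+c*P[1],P[2]])
def bar(lev,e): return 75+22*np.cos(lev)+78.5*np.cos(e), 78+22*np.sin(lev)+78.5*np.sin(e)
E
cat > fit.py <<'E'
from geo import *
from scipy.optimize import least_squares
T=lambda u,v:("top",140+u/3.75,135+v/3.75); S=lambda u,v:("side",150+u/3.75,140+v/3.75)
fx=lambda *P:(lambda q:P)
pk=lambda x,y,z:(lambda q:(x-q[3],y,z))
def lb(y): return lambda q:(lambda b:(b[0],y,b[1]))(bar(q[4],q[5]))
tip=lambda q:(75+80*np.cos(q[4]),0,78+80*np.sin(q[4]))
kp=lambda y:(lambda q:(q[6]-6-q[3],y,77))
obs=[(T(65,320),fx(155,-75,12)),(T(168,558),fx(155,75,12)),(T(255,250),fx(36,-62,60)),(T(345,460),fx(36,62,60)),
(T(600,105),pk(-122,-55,60)),(T(685,292),pk(-122,55,60)),(T(345,215),pk(28,-55,60)),(T(428,405),pk(28,55,60)),
(T(42,355),lb(-50)),(T(122,545),lb(50)),(T(235,378),tip),(T(393,268),kp(-18)),(T(428,335),kp(18)),
(S(45,210),fx(150,62,60)),(S(175,278),fx(36,62,60)),(S(330,195),fx(36,-62,60)),(S(252,310),pk(28,55,60)),
(S(495,430),pk(-122,55,60)),(S(622,332),pk(-122,-55,60)),(S(28,292),fx(155,75,12)),(S(710,435),fx(-210,-75,12)),
(S(45,102),lb(50)),(S(188,50),lb(-50)),(S(220,60),tip)]
def res(q): return np.concatenate([proj(o[0],w(q,f(q)))-o[1:] for o,f in obs])
r=least_squares(res,[0.5,0.05,2.0,50,2.0,.5,20],x_scale=[.01,.01,.1,10,.1,.1,5],loss="soft_l1")
q=r.x; print(np.round(q,4),"yaw",np.degrees(q[2])); print(np.round(res(q).reshape(-1,2),1).tolist())
np.save("q.npy",q)
for n,P in dict(rear=(-122-q[3],0,37),pivot=(75,0,78),headfront=(150,0,60)).items(): print(n,w(q,P).round(3))
print(robot.current_eef_rot(),robot.tip_reach)
E
python3 fit.py
```

```text
[ 0.5255  0.0444  2.0058 42.2888  1.7606  0.2809 20.298 ] yaw 114.92529114546014
[[-0.2, -1.3], [0.2, 0.6], [-0.2, -1.3], [0.9, -0.3], [-0.0, -0.3], [0.6, -0.3], [0.1, 1.0], [0.5, 0.6], [0.2, -0.6], [0.4, -0.7], [0.1, -0.4], [0.8, 0.5], [-0.9, -0.6], [-2.7, -1.1], [-1.1, 0.0], [0.9, -0.6], [-0.7, -0.4], [-1.0, 1.5], [0.7, -0.8], [-2.1, -2.2], [1.2, -2.4], [-0.0, -0.1], [-1.4, -0.0], [-0.3, -0.6]]
rear [ 0.595 -0.105  0.037]
pivot [0.494 0.112 0.078]
headfront [0.462 0.18  0.06 ]
[ 1.79997187e+02 -3.32258627e-04  1.55665853e+02] 0.017
```

```bash
cat >> geo.py <<'E'
d=np.load("q.npy"); ROT=[180,0,float(np.degrees(d[2]))]
def P(x,ztip,y=0): return w(d,(x,y,ztip+17)).tolist()   # TCP with fingertips at dock x,y, height ztip (mm)
def where():
    t=np.array(robot.current_tool_pos()); v=t[:2]-d[:2]; c,s=np.cos(d[2]),np.sin(d[2])
    return np.round([1e3*(c*v[0]+s*v[1]),1e3*(-s*v[0]+c*v[1]),1e3*t[2]-17],1).tolist()
E
python3 - <<'E'
from geo import *
import cv2
for p in [(-190,240),(-190,28),(-135,28),(175,240),(40,200)]:
    print(p, np.round(robot.inverse_kinematics(P(*p),ROT),0))
robot.move_to(P(-192,240),ROT); fingers.gripper_to(0.0)
print(robot.current_time_s(),where())
robot.line_to(P(-192,28),velocity=0.2)
print(where(),robot.current_contact_force())
hit=robot.line_to(P(-120,28),velocity=0.03,f_stop=9)
print(hit,where(),robot.current_contact_force(),robot.current_time_s())
robot.line_to(P(-175,28),velocity=0.1); robot.line_to(P(-175,240),velocity=0.25)
for c in("top","side"): cv2.imwrite(f"pics/{c}1.png",vision.grab_frame(c)[:,:,::-1])
a=cv2.resize(cv2.imread("pics/top1.png")[135:295,140:350],None,fx=1.9,fy=1.9);b=cv2.resize(cv2.imread("pics/side1.png")[130:290,140:350],None,fx=1.9,fy=1.9)
cv2.imwrite("pics/m1.png",np.hstack([a,b])); print(robot.current_time_s())
E
```

```text
(-190, 240) [-19.  32.  49.  75. -23.  83.  53.]
(-190, 28) [-14.  40.  37.  90. -28.  59.  56.]
(-135, 28) [-18.  36.  34.  96. -24.  55.  50.]
(175, 240) [-43.  11.  20.  95.  -4.  75.   3.]
(40, 200) [-35.  16.  31.  96.  -9.  70.  22.]
4.575 [-192.0, -0.0, 240.0]
[-192.9, -0.8, 29.4] [ 0.54659194 -0.06591404  0.45471363]
True [-132.3, 0.1, 28.1] [ 0.89809845 -1.79518397  0.04875175] 7.625
9.3
```

View pics/m1.png

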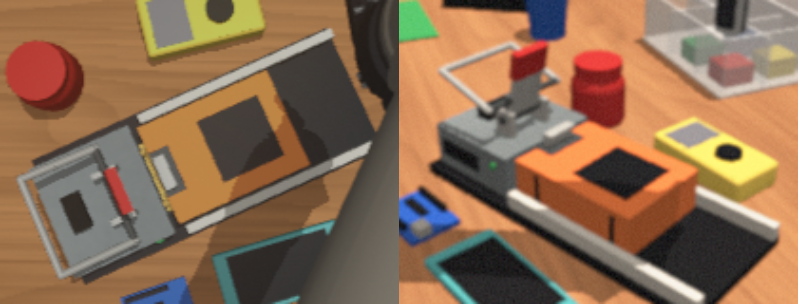

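Pack home: the stop came at a rear face of about -121 mm against an expected -122. The picture shows the shoe at the head and everything else undisturbed. Next is the loop flip, tilting the tool at first so it scoops the bar.

```bash
cat > flip.py <<'E'
from geo import *
import cv2
L=1.765; off=np.array
def pose(e,back=0):
    a=np.clip(40*(1-(e-.27)/1.1),0,40); r=np.radians(a); ext=np.interp(e,[.27,1.4],[13,8])
    n=off([-np.cos(r),np.sin(r)]); tz=off([-np.sin(r),-np.cos(r)])
    t=off(bar(L,e))-n*(15+back)+tz*ext - tz*17
    return w(d,(t[0],0,t[1])).tolist(),[180,float(a),ROT[2]]
es=list(np.arange(.35,1.80,.145))
for e in [.27]+es:
    assert robot.inverse_kinematics(*pose(e)) is not None,e
p0=pose(.27,25); print(np.round(robot.inverse_kinematics(*p0)))
robot.move_to(P(20,260),ROT)
up=w(d,(215,0,250)).tolist(); robot.move_to(up,p0[1])
print(robot.current_time_s(), robot.current_contact_force())
robot.line_to(p0[0],p0[1],velocity=.2)
print(robot.line_to(*pose(.27),velocity=.06,f_stop=15))
for e in es:
    if robot.line_to(*pose(e),velocity=.08,f_stop=15): print("stop at",e,robot.current_contact_force())
print(robot.current_time_s(),robot.current_contact_force(),where())
E
cat > snap.py <<'E'
from geo import *
import cv2,sys
n=sys.argv[1]; f=[cv2.resize(vision.grab_frame(c)[130:295,140:350,::-1],None,fx=1.9,fy=1.9,interpolation=cv2.INTER_CUBIC) for c in("top","side")]
cv2.imwrite(f"pics/{n}.png",np.hstack(f)); print(robot.current_time_s())
E
python3 flip.py && python3 snap.py m2
```

```text
[-88.  42.  54. 105.   7.  59. -19.]
10.925 [ 0.38562727 -1.2138745   0.89416359]
False
15.7083 [0.08310863 0.91356848 0.23761034] [67.5, 0.2, 168.0]
15.8083
```

View pics/m2.png

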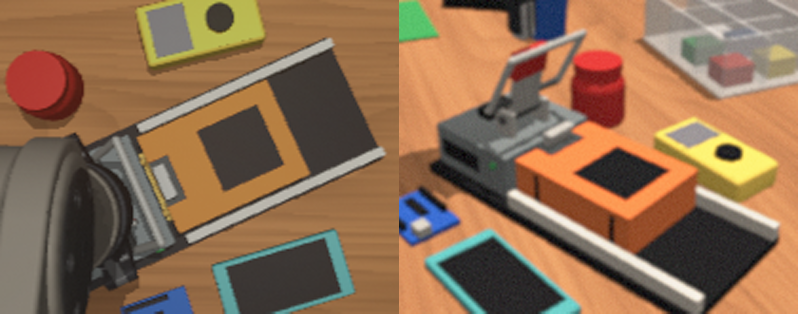

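The bar looks past upright and falling towards the pack (side inset about (555,60)). I'll back off and look again.

```bash
python3 - <<'E'
from geo import *
robot.line_to(P(85,190),velocity=.15); robot.line_to(P(85,240),velocity=.2); robot.move_to(P(-60,240),ROT)
E
python3 snap.py m3
```

```text
17.275
```

View pics/m3.png

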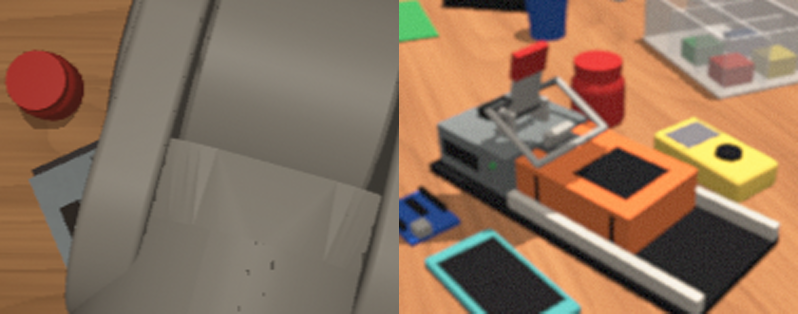

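The loop lies on the pack, with the crossbar behind the keeper (bar from (515,162) to (605,125), keeper at (562,132)). I'll swing the lever part way and check the hooking before pressing it shut.

```bash
cat > lev.py <<'E'
from geo import *
def C(th,r=66,t=5):
    return P(75+r*np.cos(th)-t*np.sin(th)-11, 78+r*np.sin(th)+t*np.cos(th))
E
python3 - <<'E'
from lev import *
robot.move_to(P(22,220),ROT); robot.line_to(P(22,144),velocity=.15)
print(robot.line_to(C(np.pi/2),velocity=.06,f_stop=20),where())
for th in np.arange(1.4,.89,-.17):
    if robot.line_to(C(th),velocity=.08,f_stop=20): print("stop",th)
print(where(),robot.current_contact_force())
E
python3 snap.py m4
```

```text
False [59.8, 0.3, 143.7]
[93.2, 0.1, 137.6] [ 0.23262779 -0.17662734 -0.79171455]
20.1083
```

View pics/m4.png

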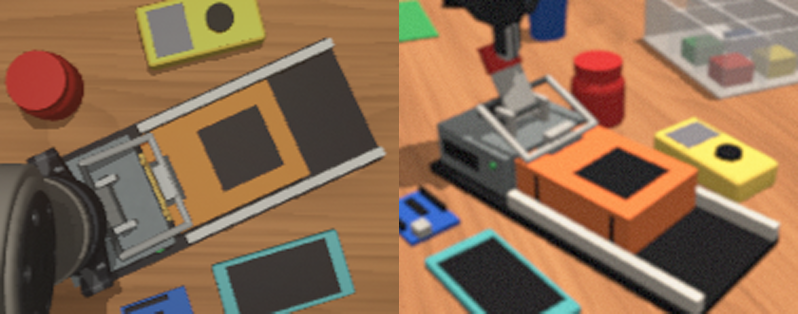

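The lever is tilted towards the head. The bar runs to the keeper and passes under its lip (top inset (170,181)), so I'll continue shut.

```bash
python3 - <<'E'
from lev import *
for th in [.75,.6,.45,.3,.15,.03]:
    s=robot.line_to(C(th),velocity=.06,f_stop=35); print(round(th,2),s,where(),np.round(robot.current_contact_force(),1))
print(robot.line_to(C(0,66,0),velocity=.02,f_stop=25),where(),np.round(robot.current_contact_force(),1))
robot.line_to(P(130,200),velocity=.15); robot.move_to(P(-230,240),ROT); robot.pause(.3)
E
python3 snap.py m5
```

```text
0.75 False [109.2, -0.0, 126.4] [ 0.3 -1.6 -0.4]
0.6 False [116.2, 0.1, 119.2] [ 1.7 -1.4  1.1]
0.45 False [122.1, 0.4, 110.9] [-0.2  0.   0.3]
0.3 False [126.3, 0.6, 101.8] [ 0.3 -0.2 -0.1]
0.15 False [128.9, 0.6, 92.1] [1.  0.8 0.7]
0.03 False [130.0, 0.5, 84.4] [-0.6 -0.9 -0.5]
True [129.7, -0.5, 83.0] [-1.7  0.3  7.6]
25.15
```

View pics/m5.png

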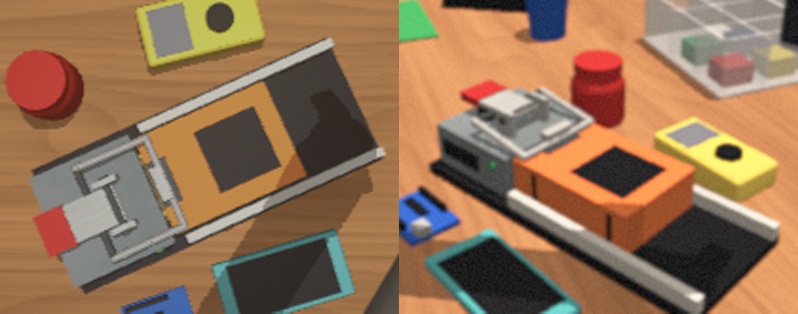

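The lever is flat with the red tip over the head's far end (top inset (55,230)). The bar is hooked at the keeper, the pack has been drawn in by a few mm and nothing around it has moved. I'll check the tip pixels against lever = 0, and the pack shift, before handing in.

```bash
python3 - <<'E'
from geo import *
import cv2
for th in(0,.1,.25): print(th,[proj(c,w(d,(75+80*np.cos(th),0,78+80*np.sin(th)))).round(1).tolist() for c in("top","side")])
for c in("top","side"):
    im=vision.grab_frame(c); h=cv2.cvtColor(im,cv2.COLOR_RGB2HSV); m=((h[...,0]<6)|(h[...,0]>174))&(h[...,1]>160)&(h[...,2]>90)
    y0,x0=(235,150) if c=="top" else (165,170)
    s=m[y0:y0+40,x0:x0+40]; v,u=np.nonzero(s); print(c,u.min()+x0,u.max()+x0,v.min()+y0,v.max()+y0,u.mean()+x0,v.mean()+y0)
for s in(0,-4): print(s,[proj(c,w(d,(-122-s,-55,60))).round(1).tolist() for c in("top","side")])
E
```

```text
0 [[163.5, 254.1], [180.2, 176.9]]
0.1 [[162.6, 254.4], [180.0, 173.7]]
0.25 [[162.1, 254.5], [180.2, 169.1]]
top 158 180 239 264 168.40469208211144 251.42815249266863
side 173 194 173 184 182.57777777777778 177.62962962962962
0 [[280.9, 171.3], [297.5, 219.3]]
-4 [[279.1, 172.1], [295.8, 218.6]]
```

```bash
python3 -c "
from station import workorder
print(workorder.close_job())"
```

```text
the job is handed in; nothing more can be done
None
```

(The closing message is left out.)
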